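# Pack three look-alike tins by weight at the racket-stringing bench

## Task

Pack the three identical-looking tins into the plywood crate as one flat, square stack, lids up: the heaviest at the bottom, the next heaviest on it and the lightest on top. You can only tell their weights by lifting them. Set them down without dropping or banging them in the crate, and leave the other things on the bench where they are.

Things in the scene. Friction and masses are not known exactly. Their poses are not given: they have to be found in the camera images.
- tin_1_center (a point): centre (half-way up) of a closed flat steel tin with a small white label on its lid, 90 mm long (its x axis) x 56 mm wide (y) x 38 mm high (z up), with flat smooth lid, latch on one short end, hinge on the other. The three tins look exactly alike; their contents cannot be seen and do not shift. One weighs about 0.2 kg (2 N), one about 0.5 kg (5 N), one about 0.8 kg (8 N); which is which changes every time and shows only when a tin is lifted. Starts lid up, flat on the bench.
- tin_2_center (a point): the same point of another tin, outwardly identical to tin_1 (90 x 56 x 38 mm, x long, y wide, z up); its weight is again one of the three
- tin_3_center (a point): the same point of another tin, outwardly identical to tin_1 (90 x 56 x 38 mm, x long, y wide, z up); its weight is again one of the three
- tin_1: tin 1 itself; its origin is the centre of its underside, axes as for its centre point
- tin_2: tin 2 itself; its origin is the centre of its underside, axes as for its centre point
- tin_3: tin 3 itself; its origin is the centre of its underside, axes as for its centre point
- crate_floor (a point): centre of the inner floor of the open plywood crate, 8 mm above the bench. The crate is screwed to the bench; inside 110 mm along its x axis and 140 mm along its y axis, walls 8 mm thick, rim 54 mm above the inner floor (62 mm above the bench); z up. A tin fits with its long side along the crate's x, with 42 mm on each wide side for fingers; stacked tin centres come 19, 57 and 95 mm above the floor
- crate: the crate itself; origin at the centre of its underside, same axes, outside 126 x 156 x 62 mm
- tape_roll: bystander: black roll of grip tape, 44 mm diameter, 26 mm high, standing among the tins; origin at the centre of its underside
- string_spool: bystander: white spool, 40 mm diameter, 34 mm high; origin under its centre
- mug: bystander: white mug, 80 mm diameter, 90 mm high; origin under its centre
- bottle: bystander: drinks bottle, 64 mm diameter, 170 mm high; origin under its centre
- awl: bystander: screwdriver-like awl 150 mm long, lying on the bench
- wrench: bystander: small wrench 140 mm long, lying on the bench
Not all that is in view belongs to the job. Leave any blue or red look-alike of the tin_2 alone. Leave any yellow look-alike of the tin_3 alone.

How it is judged:
At the end, for the whole second after the job is handed in: All tins lie in the crate, lids up, flat within 7 degrees, at rest, in one stack, centres within 20 mm and long sides within 14 degrees of the tin below; heaviest on the floor, lightest on top, as shown by the load on each tin: 1 to 3.4 N on the middle one, 4.5 to 8.4 N on the bottom one (x of tin_1_center in the frame of crate_floor between -0.055 and 0.055 m and y of tin_1_center in the frame of crate_floor between -0.07 and 0.07 m and angle between each of tin_1_center, tin_2_center, tin_3_center's own z axis and vertical below 0.12 rad and linear speed of each of tin_1, tin_2, tin_3 below 0.02 m/s and x of tin_2_center in the frame of crate_floor between -0.055 and 0.055 m and y of tin_2_center in the frame of crate_floor between -0.07 and 0.07 m and x of tin_3_center in the frame of crate_floor between -0.055 and 0.055 m and y of tin_3_center in the frame of crate_floor between -0.07 and 0.07 m and ((z of tin_1_center in the frame of crate_floor below 0.027 m and z of tin_2_center in the frame of crate_floor between 0.047 and 0.067 m and z of tin_3_center in the frame of crate_floor between 0.085 and 0.105 m and horizontal distance between tin_1_center and tin_2_center below 0.02 m and horizontal distance between tin_2_center and tin_3_center below 0.02 m and angle between the x axis of tin_1 and the x axis of tin_2, either way round below 0.25 rad and angle between the x axis of tin_2 and the x axis of tin_3, either way round below 0.25 rad and contact force between tin_2 and tin_3 between 1 and 3.4 N and contact force between tin_1 and tin_2 between 4.5 and 8.4 N) or (z of tin_1_center in the frame of crate_floor below 0.027 m and z of tin_3_center in the frame of crate_floor between 0.047 and 0.067 m and z of tin_2_center in the frame of crate_floor between 0.085 and 0.105 m and horizontal distance between tin_1_center and tin_3_center below 0.02 m and horizontal distance between tin_3_center and tin_2_center below 0.02 m and angle between the x axis of tin_1 and the x axis of tin_3, either way round below 0.25 rad and angle between the x axis of tin_3 and the x axis of tin_2, either way round below 0.25 rad and contact force between tin_3 and tin_2 between 1 and 3.4 N and contact force between tin_1 and tin_3 between 4.5 and 8.4 N) or (z of tin_2_center in the frame of crate_floor below 0.027 m and z of tin_1_center in the frame of crate_floor between 0.047 and 0.067 m and z of tin_3_center in the frame of crate_floor between 0.085 and 0.105 m and horizontal distance between tin_2_center and tin_1_center below 0.02 m and horizontal distance between tin_1_center and tin_3_center below 0.02 m and angle between the x axis of tin_2 and the x axis of tin_1, either way round below 0.25 rad and angle between the x axis of tin_1 and the x axis of tin_3, either way round below 0.25 rad and contact force between tin_1 and tin_3 between 1 and 3.4 N and contact force between tin_2 and tin_1 between 4.5 and 8.4 N) or (z of tin_2_center in the frame of crate_floor below 0.027 m and z of tin_3_center in the frame of crate_floor between 0.047 and 0.067 m and z of tin_1_center in the frame of crate_floor between 0.085 and 0.105 m and horizontal distance between tin_2_center and tin_3_center below 0.02 m and horizontal distance between tin_3_center and tin_1_center below 0.02 m and angle between the x axis of tin_2 and the x axis of tin_3, either way round below 0.25 rad and angle between the x axis of tin_3 and the x axis of tin_1, either way round below 0.25 rad and contact force between tin_3 and tin_1 between 1 and 3.4 N and contact force between tin_2 and tin_3 between 4.5 and 8.4 N) or (z of tin_3_center in the frame of crate_floor below 0.027 m and z of tin_1_center in the frame of crate_floor between 0.047 and 0.067 m and z of tin_2_center in the frame of crate_floor between 0.085 and 0.105 m and horizontal distance between tin_3_center and tin_1_center below 0.02 m and horizontal distance between tin_1_center and tin_2_center below 0.02 m and angle between the x axis of tin_3 and the x axis of tin_1, either way round below 0.25 rad and angle between the x axis of tin_1 and the x axis of tin_2, either way round below 0.25 rad and contact force between tin_1 and tin_2 between 1 and 3.4 N and contact force between tin_3 and tin_1 between 4.5 and 8.4 N) or (z of tin_3_center in the frame of crate_floor below 0.027 m and z of tin_2_center in the frame of crate_floor between 0.047 and 0.067 m and z of tin_1_center in the frame of crate_floor between 0.085 and 0.105 m and horizontal distance between tin_3_center and tin_2_center below 0.02 m and horizontal distance between tin_2_center and tin_1_center below 0.02 m and angle between the x axis of tin_3 and the x axis of tin_2, either way round below 0.25 rad and angle between the x axis of tin_2 and the x axis of tin_1, either way round below 0.25 rad and contact force between tin_2 and tin_1 between 1 and 3.4 N and contact force between tin_3 and tin_2 between 4.5 and 8.4 N))); the robot touches nothing.
It fails at once if a tin is dropped: it falls free of the fingers faster than 0.5 m/s (a drop of about 13 mm) ((linear speed of tin_1 above 0.5 m/s and contact force between tin_1 and the fingers below 0.2 N) or (linear speed of tin_2 above 0.5 m/s and contact force between tin_2 and the fingers below 0.2 N) or (linear speed of tin_3 above 0.5 m/s and contact force between tin_3 and the fingers below 0.2 N)).
It fails at once if a bystander is pushed more than 30 mm from its place (distance of any of tape_roll, string_spool, mug, bottle, awl, wrench from where it was at the start of the episode above 0.03 m).
It fails at once if a tin is banged into the crate or onto another tin (blow over 180 N) (contact force between any of tin_1, tin_2, tin_3 and crate above 180 N or contact force between tin_1 and tin_2 above 180 N or contact force between any of tin_1, tin_2 and tin_3 above 180 N).
It also fails if it takes over 72 s, if anything falls off the work surface, if the arm or the gripper's body presses on something with over 40 N, if the wrist force passes 120 N, or if a joint passes its speed limit or range.

## Robot

A 6-joint arm with a two-finger parallel gripper is mounted at the origin on the work surface. World frame = base frame: x ahead of the robot, y to its left, z up, the work surface at z = 0. Lengths are in m, angles in rad, forces in N, time in s.
With the tool pointing down it reaches from about 0.35 to 0.85 m from the base axis. Payload 8.1 kg.
Tool frame: the origin (TCP) lies midway between the tips of the shut fingers; the grasp point (between the pads) lies 19 mm behind it (robot.grip_point_offset is the distance from the TCP to the grasp point, in m); z points along the fingers, y is the line along which they close (so a half turn about z gives the same grasp; the last joint's range is limited). The gripper opens to 93 mm and grips with 3 to 60 N. Pads are 15 mm wide; open, the fingers measure 128 mm over their backs; the gripper's body (75 mm by 188 mm) begins 65 mm behind the grasp point.
Start: joints at [1.205, 0.13, 1.488, -0, 1.523, -0.085], TCP at [0.166, 0.577, 0.219] pointing down, gripper open.
Joint ranges: [-2.96, 2.96], [-0.89, 2.26], [0.02, 2.5], [-1.34, 4.48], [0, 2.73], [-2.66, 2.66]. Speed limits (rad/s): [2.39, 2.39, 2.79, 3.14, 3.14, 3.14].

## Interface

Orientations are given as a rotation vector (axis times angle).
In Python, from plant import robot, read_camera, job gives the robot as it stands.
- The arm moves only by the shell command python3 -m inch 'ROWS' [FORCE]. ROWS is JSON, one flat list of numbers, 5 for each row, row after row: the shift along the world's x, y, z in mm, then the turn about the world's z in degrees, then the opening in per cent of the stroke, from 0 (shut) to 100 (fully open). In form: [dx, dy, dz, yaw, hand, dx, dy, dz, yaw, hand, ...]. A call has 1 to 10 rows; each row is the pose to reach, as a shift and turn from the pose commanded when the call began; what a row does not reach only later rows make up. A row lasts 1/12 s, in which the tool goes at most 41.7 mm and 7.16 degrees, less where a joint would pass 70% of its speed; a pose out of reach is approached as far as the arm can. A call with a gripper value outside its range is refused whole. The fingers move at their own pace and stop on an object; FORCE is the grip in N (left out, the last holds). Time passes only in rows, so rows that repeat a pose let the fingers close. It gives the time, the measured TCP pose, the force, the opening and the grip force at its end, in the units of the state.
- robot.read_state(): the state, without advancing time (a new reading comes with each control period).
- read_camera(name): name is "scene" or "top" or "wrist"; returns a dict with "image" (400x640x3 uint8, blue, green, red), "K" (3x3 intrinsics, pixels), "extrinsics" (4x4, takes a point from world to camera coordinates); the wrist camera has in their place "mount" (4x4, takes a point from camera to tool coordinates, whose origin is the TCP and whose axes are the flange's). Camera axes: x right, y down, z forward; pixel columns grow to the right and rows downward; lengths in m; the calibration is good to about 2 mm. A picture is of the moment at which its call begins: read the wrist's pose just before it. There is no depth.
- job.close_job(): hands the job in; it is judged then, once.
The state is a dict: "t": time; "q": joint angles; "dq": joint speeds; "joint_torque": joint torques, N m; "tool_pos": TCP position; "orientation": TCP orientation; "force": force on the tool from outside, world axes, zero at the start; "wrist_torque": the same for the moment, N m; "opening": finger opening in m; "gripper_force": force on a finger pad.
Only numpy, scipy, OpenCV 4.12 (cv2) and the standard library are available. Lean on these libraries where they do the work, as an engineer would, in place of code of your own. Each camera call takes 0.05 s, during which the arm holds its last target. There are 200 camera calls.

## Working session

There is one attempt and no reset: what is moved stays moved. The work goes in short steps, Python scripts to look and compute and a shell command to move; the robot and the scene stay as the last step left them, time stands still between calls to the robot, and variables do not carry over. Pictures are saved under pics/ and viewed, at most 11 in all, crops included, and the job is handed in when it is done.

```bash
ls; mkdir -p pics; python3 - <<'E'
from plant import robot, read_camera
import cv2
s=robot.read_state();print(s)
for n in ("top","scene"):
    c=read_camera(n);cv2.imwrite(f"pics/{n}0.png",c["image"]);print(n,c["K"],c["extrinsics"])
E
```

```text
pics
{'t': 0.0, 'q': array([ 1.20465664e+00,  1.31148689e-01,  1.48929249e+00, -4.71152815e-05,
        1.52299420e+00, -8.53761624e-02]), 'dq': array([ 9.20422945e-04, -2.23433967e-03, -3.45822608e-04,  7.30640173e-04,
        4.83107073e-05,  9.30481376e-04]), 'joint_torque': array([-1.59922674e-03, -5.59859347e+01, -4.91740358e+01,  7.65606528e-02,
        3.59778351e-02, -2.19912135e-04]), 'tool_pos': array([0.16602828, 0.57597118, 0.21758765]), 'orientation': array([-4.39520155e-01, -3.11032393e+00,  2.83731526e-03]), 'force': array([-0.46854519,  0.22312621,  0.33052863]), 'wrist_torque': array([0.03339558, 0.05664435, 0.01012281]), 'gripper_force': 0.0, 'opening': 0.09327071551735928}
top [[411.71521559   0.         317.17094415]
 [  0.         411.71521559 204.16056134]
 [  0.           0.           1.        ]] [[-0.00232458 -0.99998363  0.00522893  0.00466643]
 [-0.99329346  0.00170451 -0.11560792  0.55811948]
 [ 0.11559711 -0.0054626  -0.99328116  1.41406517]
 [ 0.          0.          0.          1.        ]]
scene [[513.58367455   0.         318.71823681]
 [  0.         513.58367455 200.90610744]
 [  0.           0.           1.        ]] [[ 0.84380614  0.53664474 -0.00190525 -0.46481052]
 [ 0.36585318 -0.57784809 -0.72954988 -0.17177104]
 [-0.39261005  0.61490163 -0.68392495  1.59025503]
 [ 0.          0.          0.          1.        ]]
```

View pics/top0.png

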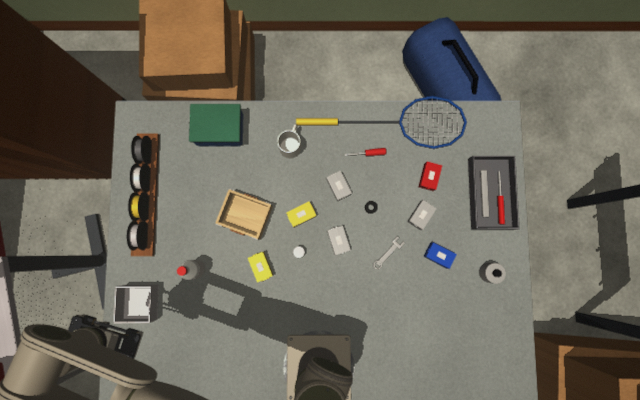

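View pics/scene0.png

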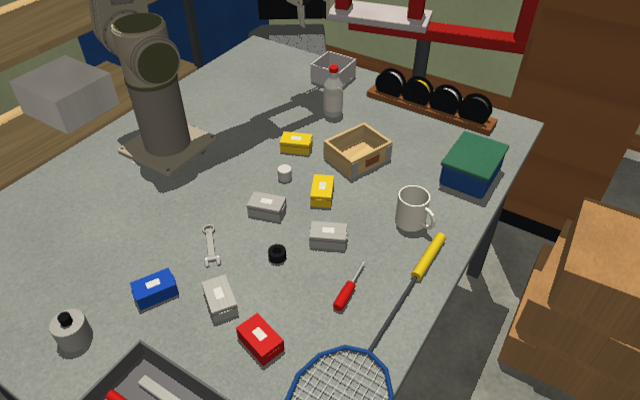

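The top view shows three grey tins near (339,185), (339,240) and (422,214), and the crate at (244,214). The tape roll is at (371,207) and the spool at (299,252). The yellow, red and blue look-alikes stay where they are.

```bash
cat > h.py <<'E'
import numpy as np, cv2
from plant import robot, read_camera
def cast(px,K,E,z):
    """pixels -> world points on plane z (E: world->camera)"""
    px=np.asarray(px,float).reshape(-1,2)
    d=np.c_[px,np.ones(len(px))]@np.linalg.inv(K).T@E[:3,:3]
    o=-E[:3,:3].T@E[:3,3]
    return (o+d*((z-o[2])/d[:,2])[:,None])[:,:2]
def rect(mask,seed,K,E,z):
    n,l,st,c=cv2.connectedComponentsWithStats(mask.astype(np.uint8))
    i=1+np.argmin(np.hypot(*(c[1:]-seed).T)+1e3*(st[1:,4]<60))
    cs,_=cv2.findContours((l==i).astype(np.uint8),cv2.RETR_EXTERNAL,cv2.CHAIN_APPROX_NONE)
    p=cast(max(cs,key=len),K,E,z)*1000
    (x,y),(w,h),a=cv2.minAreaRect(p.astype(np.float32))
    if w<h: w,h,a=h,w,a+90
    return np.round([x,y,w,h,(a+90)%180-90],1)   # mm, long-side angle deg
def wrist():
    s=robot.read_state();c=read_camera("wrist")
    T=np.eye(4);T[:3,:3]=cv2.Rodrigues(np.array(s["orientation"]))[0];T[:3,3]=s["tool_pos"]
    return c["image"],c["K"],np.linalg.inv(T@c["mount"]),s
E
python3 - <<'E'
from h import *
c=read_camera("top");im=c["image"];K=c["K"];E=c["extrinsics"]
hsv=cv2.cvtColor(im,cv2.COLOR_BGR2HSV)
for s in [(339,185),(339,240),(422,214)]:
    x,y=s;print(im[y+8:y+10,x-2:x+2].mean((0,1)), im[y-30,x])
for th in (120,135,150):
  m=(hsv[...,1]<50)&(hsv[...,2]>th)
  for s in [(339,185),(339,240),(422,214)]: print(th,s,rect(m,s,K,E,.038))
  print('spool',rect(m,(299,252),K,E,.034))
m=(hsv[...,0]>8)&(hsv[...,0]<25)&(hsv[...,1]>60)
print('crate',rect(m,(244,214),K,E,.062))
print('tape',rect(hsv[...,2]<60,(371,207),K,E,.026))
for s in [(301,214),(260,266)]: print('yel',rect((hsv[...,0]>22)&(hsv[...,0]<35)&(hsv[...,1]>150),s,K,E,.03))
E
```

```text
[170.375 181.625 188.   ] [128 139 140]
[178.375 189.875 195.375] [128 140 138]
[163.5   174.5   180.125] [ 38  40 191]
120 (339, 185) [ 553.9  -72.9 2222.7 1294.6   89.8]
120 (339, 240) [ 553.9  -72.9 2222.7 1294.6   89.8]
120 (422, 214) [ 553.9  -72.9 2222.7 1294.6   89.8]
spool [ 554.4  -73.1 2228.9 1298.3   89.8]
135 (339, 185) [ 551.5  -73.3 2206.7 1289.8   89.8]
135 (339, 240) [ 551.5  -73.3 2206.7 1289.8   89.8]
135 (422, 214) [ 5.965e+02 -5.858e+02  1.635e+02  1.950e+01  2.000e-01]
spool [ 551.9  -73.5 2212.8 1293.4   89.8]
150 (339, 185) [627.2 -71.7  91.   52.4  26. ]
150 (339, 240) [433.  -69.5  96.1  56.   17. ]
150 (422, 214) [ 522.6 -367.    91.8   56.1  -33.6]
spool [391.4  70.3  39.2  38.9  45.1]
crate [522.2 255.7 165.4 138.7  69.6]
tape [ 550.2 -184.7   39.3   38.9   -0.9]
yel [524.6  60.7  91.   55.3 -63.5]
yel [342.3 201.5  92.2  56.5  22.8]
```

Measured sizes match: tins 91 x 55 mm and spool 39 mm. The crate needs a closer look, so I'll go above it first.

```bash
python3 -m inch '[10,-10,15,0,100, 35,-33,45,-1,100, 65,-60,80,-2,100, 95,-87,100,-4,100, 125,-114,100,-4,100, 155,-141,100,-4,100, 185,-168,100,-4,100, 215,-195,100,-4,100, 245,-222,100,-4,100, 275,-249,100,-4,100]' 20
python3 -m inch '[20,-20,0,0,100, 45,-42,0,0,100, 68,-60,0,0,100, 80,-70,0,0,100, 80,-70,0,0,100, 80,-70,0,0,100]'
python3 - <<'E'
from h import *
im,K,E,s=wrist();cv2.imwrite("pics/w1.png",im)
print(s["t"],s["tool_pos"],s["force"],E)
E
```

```text
t: 0.98
tool_pos: [0.4359, 0.3316, 0.3185]
orientation: [-0.548, -3.093, -0.0]
force: [1.0, 1.2, 0.0]
opening: 0.0928
gripper_force: 0.0
t: 1.48
tool_pos: [0.5148, 0.2631, 0.3181]
orientation: [-0.55, -3.092, 0.0]
force: [0.4, 0.6, 0.3]
opening: 0.0928
gripper_force: 0.0
1.4833 [0.51480983 0.26305531 0.31812108] [0.35827632 0.5664946  0.27464778] [[ 0.34672153  0.93796666  0.00165074 -0.42632557]
 [ 0.89511184 -0.33140502  0.29823733 -0.43827056]
 [ 0.28028373 -0.10192771 -0.95449032  0.3697938 ]
 [ 0.          0.          0.          1.        ]]
```

View pics/w1.png

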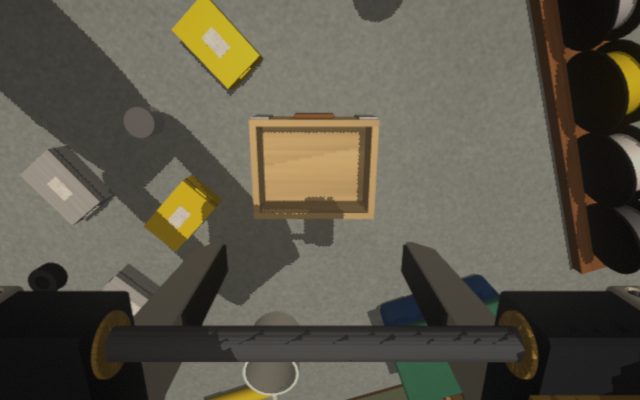

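The crate is seen from above: its outer rim corners are at about (250,119), (379,119), (375,218) and (254,218), with the inner floor inside them. It looks aligned with the gripper.

```bash
python3 - <<'E'
from h import *
im,K,E,s=wrist()
for z,q in ((.062,[(250,120),(379,120),(375,218),(254,218)]),(.062,[(257,126),(371,126),(368,212),(261,212)]),(.008,[(264,132),(361,132),(358,203),(264,205)])):
    p=cast(q,K,E,z)*1000;v=(p[1]-p[0]+p[2]-p[3])/2;w=(p[0]-p[3]+p[1]-p[2])/2
    print(p.mean(0).round(1),np.hypot(*v).round(),np.hypot(*w).round(),np.degrees(np.arctan2(v[1],v[0])).round(1),np.degrees(np.arctan2(w[1],w[0])).round(1))
hsv=cv2.cvtColor(im,cv2.COLOR_BGR2HSV)
print(rect((hsv[...,0]>8)&(hsv[...,0]<25)&(hsv[...,1]>60),(315,170),K,E,.062))
E
```

```text
[524.  261.9] 156.0 125.0 69.8 159.8
[523.3 261.8] 138.0 109.0 69.8 160.1
[531.2 255.2] 134.0 103.0 70.4 158.5
[520.1 261.  158.1 134.3  69.7]
```

Crate centre is about (524,262) with the right sizes, and the gripper yaw already matches it. Next is tin A at (627,-72), which needs a yaw of +46.

```bash
python3 -m inch '[5,-15,-5,5,100, 17,-50,-15,12,100, 30,-90,-30,19,100, 43,-130,-45,26,100, 56,-168,-60,33,100, 69,-206,-75,40,100, 82,-244,-90,46,100, 95,-282,-100,46,100, 106,-316,-100,46,100, 112,-335,-100,46,100]'
python3 -m inch '[0,0,0,0,100, 0,0,0,0,100, 0,0,0,0,100]'
python3 - <<'E'
from h import *
im,K,E,s=wrist();cv2.imwrite("pics/w2.png",im)
hsv=cv2.cvtColor(im,cv2.COLOR_BGR2HSV)
print(s["t"],s["tool_pos"],s["force"])
c=np.r_[.627,-.072,.038,1];p=K@(E@c)[:3];p=p/p[2];print(p, im[int(p[1])+30,int(p[0])])
for t in (150,160,170): print(t,rect((hsv[...,1]<50)&(hsv[...,2]>t),p[:2],K,E,.038))
E
```

```text
t: 2.42
tool_pos: [0.6264, -0.0727, 0.2171]
orientation: [0.706, -3.059, -0.001]
force: [0.1, 0.7, 0.6]
opening: 0.093
gripper_force: 0.0
t: 2.67
tool_pos: [0.6267, -0.0701, 0.2188]
orientation: [-0.706, 3.061, 0.001]
force: [0.1, 0.3, 0.3]
opening: 0.0928
gripper_force: 0.0
2.6667 [ 0.62666179 -0.07013311  0.21877545] [0.10644294 0.26282892 0.2928501 ]
[311.6781985  176.25281027   1.        ] [77 84 89]
150 [624.9 -68.3  87.7  48.5  25.7]
160 [624.5 -67.9  87.8  45.9  25.1]
170 [604.  -69.   49.1  30.   27.1]
```

View pics/w2.png

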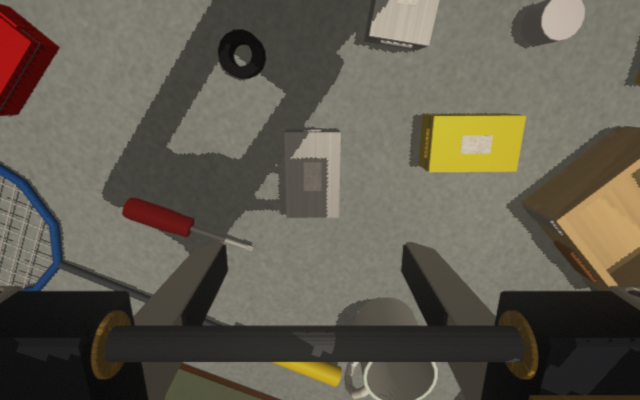

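The wrist view shows tin A's lid spanning (286..340, 131..217) and square to the gripper. That fits the predicted centre (312,176), and the awl tip is clear at (250,245). Descending to grip.

```bash
python3 -m inch '[0,0,-15,0,100, 0,0,-45,0,100, 0,0,-80,0,100, 0,0,-115,0,100, 0,0,-150,0,100, 0,0,-180,0,100, 0,0,-200,0,100, 0,0,-208,0,100, 0,0,-211,0,100, 0,0,-211,0,100]'
python3 -m inch '[0,0,0,0,60, 0,0,0,0,50, 0,0,0,0,50, 0,0,0,0,50, 0,0,0,0,50, 0,0,0,0,50, 0,0,0,0,50, 0,0,0,0,50]' 30
```

```text
t: 3.55
tool_pos: [0.627, -0.0706, 0.0082]
orientation: [-0.707, 3.061, -0.0]
force: [0.7, 0.4, 0.4]
opening: 0.0931
gripper_force: 0.0
t: 4.22
tool_pos: [0.6271, -0.0719, 0.008]
orientation: [-0.704, 3.061, -0.001]
force: [-0.9, -1.6, 2.8]
opening: 0.0557
gripper_force: 30.0
```

```bash
python3 -m inch '[0,0,4,0,40, 0,0,10,0,40, 0,0,18,0,40, 0,0,26,0,40, 0,0,33,0,40, 0,0,37,0,40, 0,0,40,0,40, 0,0,40,0,40, 0,0,40,0,40, 0,0,40,0,40]' 45
python3 -m inch '[0,0,0,0,40, 0,0,0,0,40]'
```

```text
t: 5.05
tool_pos: [0.6264, -0.0716, 0.0472]
orientation: [0.704, -3.061, -0.001]
force: [1.2, 0.5, -8.0]
opening: 0.0557
gripper_force: 45.0
t: 5.22
tool_pos: [0.6264, -0.0716, 0.047]
orientation: [0.704, -3.061, -0.001]
force: [-0.1, 0.1, -8.1]
opening: 0.0556
gripper_force: 45.0
```

8.1 N, so tin A is the heaviest and goes straight to the crate.

```bash
python3 -m inch '[0,0,10,0,40, 0,0,30,0,40, 0,5,60,0,40, -8,25,90,-2,40, -18,58,115,-7,40, -29,95,125,-13,40, -40,132,125,-19,40, -51,168,125,-25,40, -62,204,125,-31,40, -73,240,125,-37,40]'
python3 -m inch '[-10,33,0,-5,40, -19,62,0,-8,40, -25,82,0,-9,40, -28,92,0,-9,40, -28,92,0,-9,40, -28,92,0,-9,40, -28,92,0,-9,40]'
python3 - <<'E'
from h import *
im,K,E,s=wrist();cv2.imwrite("pics/w3.png",im);print(s["tool_pos"],s["orientation"])
hsv=cv2.cvtColor(im,cv2.COLOR_BGR2HSV)
print(rect((hsv[...,0]>8)&(hsv[...,0]<25)&(hsv[...,1]>60),(315,170),K,E,.062))
R=np.linalg.inv(E)
p=lambda a:(lambda v:(v[:2]/v[2]).round())(K@(E@np.r_[np.array(a)/1000,1])[:3])
u=np.array([.938,-.345]);w=np.array([.345,.938]);c=np.array([524.5,261.5])
print([p([*(c+a*63*u+b*78*w),62]) for a,b in ((1,1),(1,-1),(-1,-1),(-1,1))])
E
```

```text
t: 6.05
tool_pos: [0.5531, 0.1699, 0.1738]
orientation: [0.312, 3.125, 0.001]
force: [1.3, -0.4, -8.5]
opening: 0.0558
gripper_force: 45.0
t: 6.63
tool_pos: [0.5262, 0.2594, 0.1729]
orientation: [0.548, 3.093, -0.001]
force: [0.2, -0.3, -7.8]
opening: 0.0557
gripper_force: 45.0
[0.52618871 0.25940284 0.17289247] [ 5.48097094e-01  3.09294814e+00 -8.15923269e-04]
[518.1 261.8 157.5 129.2  70. ]
[array([402., 262.]), array([227., 262.]), array([215., 117.]), array([415., 117.])]
```

View pics/w3.png

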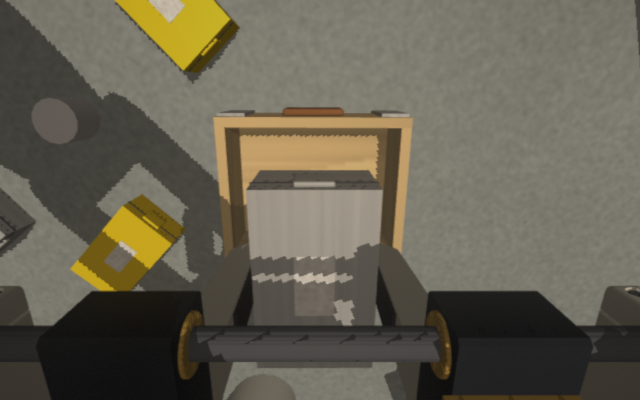

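The wrist view shows the tin held over the crate, its front lid edge from (250,187) to (379,187). The rim's back corners are at (216,114) and (411,114).

```bash
python3 - <<'E'
from h import *
im,K,E,s=wrist()
u=np.array([.938,-.345]);w=np.array([.345,.938]);t=s["tool_pos"][:2]*1000
for n,z,q in (("lid",.203,[(250,187),(379,187)]),("rim",.062,[(216,114),(411,114)])):
    p=cast(q,K,E,z)*1000-t
    print(n,(p@u).round(1),(p@w).round(1))
E
```

```text
lid [-47. -47.] [-25.6  27. ]
rim [-67.8 -67.6] [-75.6  76.4]
```

Shift -3, +1 mm and lower gently.

```bash
python3 -m inch '[-2,1,-8,0,40, -3,1,-28,0,40, -3,1,-55,0,40, -3,1,-82,0,40, -3,1,-108,0,40, -3,1,-128,0,40, -3,1,-142,0,40, -3,1,-149,0,40, -3,1,-152,0,40, -3,1,-153,0,40]'
python3 -m inch '[0,0,-1,0,40, 0,0,-2,0,40, 0,0,-3,0,40, 0,0,-4,0,40, 0,0,-4,0,40, 0,0,-4,0,40]'
```

```text
t: 7.57
tool_pos: [0.5228, 0.261, 0.0193]
orientation: [-0.549, -3.093, 0.0]
force: [-0.2, -0.8, -7.7]
opening: 0.0555
gripper_force: 45.0
t: 8.07
tool_pos: [0.5231, 0.2615, 0.016]
orientation: [0.548, 3.093, 0.001]
force: [0.1, -0.1, -5.5]
opening: 0.0556
gripper_force: 45.0
```

Contact has started, with the load down to 5.5 N. One mm more, then release and lift.

```bash
python3 -m inch '[0,0,-0.5,0,40, 0,0,-1,0,40, 0,0,-1,0,40, 0,0,-1,0,75, 0,0,-1,0,75, 0,0,-1,0,75, 0,0,-1,0,75, 0,0,-1,0,75]' 
python3 -m inch '[0,0,5,0,75, 0,0,20,0,75, 0,0,45,0,75, 0,0,80,0,75, 0,0,118,0,75, 0,0,155,0,75, 0,0,180,0,75, 0,0,192,0,75, 0,0,195,0,75, 0,0,195,0,75]'
python3 - <<'E'
from h import *
im,K,E,s=wrist();cv2.imwrite("pics/w4.png",im);print(s["tool_pos"],s["t"])
t=s["tool_pos"][:2]*1000
hsv=cv2.cvtColor(im,cv2.COLOR_BGR2HSV)
for th in (100,130,150): print(rect((hsv[...,1]<45)&(hsv[...,2]>th),(315,170),K,E,.046))
E
```

```text
t: 8.73
tool_pos: [0.5231, 0.2614, 0.0149]
orientation: [0.548, 3.093, 0.001]
force: [0.1, -0.1, -0.2]
opening: 0.0694
gripper_force: 0.0
t: 9.57
tool_pos: [0.523, 0.2614, 0.2097]
orientation: [0.548, 3.093, 0.001]
force: [-0.2, -0.2, -0.9]
opening: 0.0696
gripper_force: 0.0
[0.5229706  0.26140563 0.20969928] 9.5667
[515.6 265.   79.9  54.6 -20. ]
[515.  265.1  78.8  54.6 -20. ]
[515.8 264.9  75.1  54.4 -19.9]
```

View pics/w4.png

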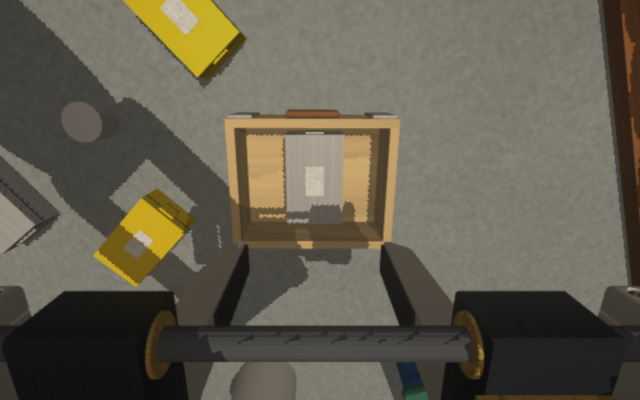

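Tin A is flat and square in the crate, lid (285..344, 135..223), label at (314,181). Going above tin B.

```bash
python3 -m inch '[-4,-13,0,5,100, -13,-47,0,12,100, -23,-85,0,19,100, -33,-123,0,26,100, -43,-161,0,33,100, -53,-199,0,37,100, -63,-237,0,37,100, -73,-275,5,37,100, -83,-308,8,37,100, -90,-331,8,37,100]'
python3 -m inch '[0,0,0,0,100, 0,0,0,0,100, 0,0,0,0,100]'
python3 - <<'E'
from h import *
im,K,E,s=wrist();cv2.imwrite("pics/w5.png",im)
hsv=cv2.cvtColor(im,cv2.COLOR_BGR2HSV)
print(s["t"],s["tool_pos"],s["force"])
p=K@(E@np.r_[.433,-.0695,.038,1])[:3];p=p/p[2];print(p)
for t in (130,150,160,170): print(t,rect((hsv[...,1]<50)&(hsv[...,2]>t),p[:2],K,E,.038))
E
```

```text
t: 10.45
tool_pos: [0.4307, -0.0719, 0.2153]
orientation: [0.459, -3.104, -0.001]
force: [0.5, -0.1, 0.4]
opening: 0.0929
gripper_force: 0.0
t: 10.7
tool_pos: [0.432, -0.0691, 0.2157]
orientation: [0.461, -3.105, -0.003]
force: [-0.1, 0.8, 0.0]
opening: 0.0932
gripper_force: 0.0
10.7 [ 0.43201679 -0.06905936  0.21573164] [-0.07942555  0.83523553  0.00892831]
[312.38341724 178.78822527   1.        ]
130 [414.  -57.2 114.4  61.8  -0.9]
150 [431.8 -63.1  89.6  43.7  18. ]
160 [430.9 -63.5  88.3  41.9  16.5]
170 [405.3 -68.8  36.3  34.2 -73.3]
```

View pics/w5.png

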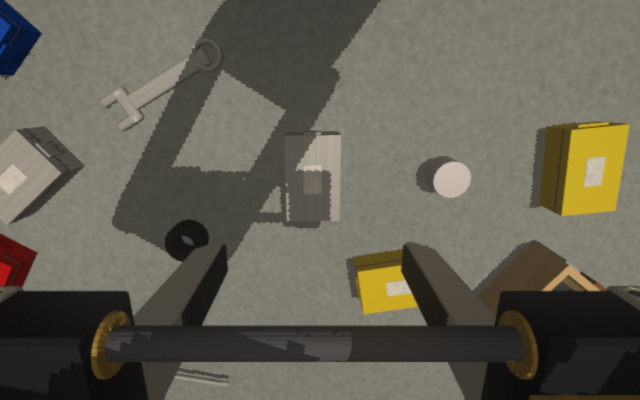

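Tin B's lid is at (286..340, 136..221), centred and square to the gripper. Descend, grip and lift to weigh.

```bash
python3 -m inch '[0,0,-15,0,100, 0,0,-45,0,100, 0,0,-80,0,100, 0,0,-115,0,100, 0,0,-150,0,100, 0,0,-178,0,100, 0,0,-198,0,100, 0,0,-206,0,100, 0,0,-208,0,100, 0,0,-208,0,100]'
python3 -m inch '[0,0,0,0,60, 0,0,0,0,40, 0,0,0,0,40, 0,0,0,0,40, 0,0,0,0,40, 0,0,0,0,40, 0,0,0,0,40, 0,0,0,0,40]' 40
python3 -m inch '[0,0,4,0,40, 0,0,10,0,40, 0,0,18,0,40, 0,0,26,0,40, 0,0,33,0,40, 0,0,37,0,40, 0,0,40,0,40, 0,0,40,0,40, 0,0,40,0,40, 0,0,40,0,40]'
python3 -m inch '[0,0,0,0,40, 0,0,0,0,40]'
```

```text
t: 11.58
tool_pos: [0.4328, -0.0689, 0.0096]
orientation: [0.464, -3.106, -0.001]
force: [0.3, -0.1, 0.2]
opening: 0.0928
gripper_force: 0.0
t: 12.25
tool_pos: [0.4331, -0.0699, 0.01]
orientation: [-0.462, 3.107, -0.001]
force: [-0.6, -0.1, 4.3]
opening: 0.0557
gripper_force: 40.0
t: 13.08
tool_pos: [0.4325, -0.0696, 0.0493]
orientation: [0.462, -3.107, -0.0]
force: [-0.1, 0.4, -4.5]
opening: 0.0559
gripper_force: 40.0
t: 13.25
tool_pos: [0.4325, -0.0696, 0.0492]
orientation: [0.462, -3.107, -0.001]
force: [0.3, 0.6, -5.0]
opening: 0.0552
gripper_force: 40.0
```

5.0 N, the middle tin, so it goes on tin A.

```bash
python3 -m inch '[0,0,10,0,40, 0,0,35,0,40, 2,5,70,0,40, 8,28,105,-2,40, 17,62,135,-7,40, 27,98,150,-13,40, 37,134,150,-19,40, 47,170,150,-25,40, 57,206,150,-31,40, 67,242,150,-37,40]'
python3 -m inch '[9,34,0,0,40, 17,62,0,0,40, 22,81,0,0,40, 24,89,0,0,40, 24,89,0,0,40, 24,89,0,0,40, 24,89,0,0,40]'
python3 - <<'E'
from h import *
im,K,E,s=wrist();cv2.imwrite("pics/w6.png",im);print(s["t"],s["tool_pos"],s["orientation"])
E
```

```text
t: 14.08
tool_pos: [0.5, 0.1745, 0.2006]
orientation: [0.556, 3.091, 0.001]
force: [1.3, -0.5, -5.5]
opening: 0.0557
gripper_force: 40.0
t: 14.67
tool_pos: [0.5236, 0.2601, 0.1997]
orientation: [-0.549, -3.093, 0.001]
force: [-0.6, -0.2, -4.9]
opening: 0.0556
gripper_force: 40.0
14.6667 [0.52363752 0.26011441 0.19970017] [-5.49024406e-01 -3.09302098e+00  1.15517911e-03]
```

View pics/w6.png

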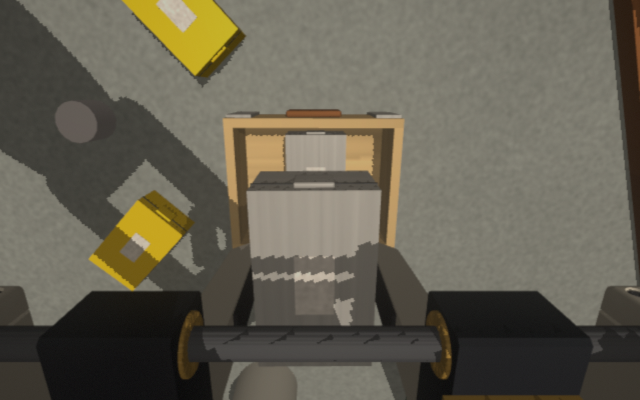

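The held tin's lid edge is at y≈187, as before, and tin A's edge is centred below it at (286..346, 136). So the grasp offset is the same. Shift (-1,+1) and lower.

```bash
python3 -m inch '[0,0,-8,0,40, -1,1,-28,0,40, -1,1,-55,0,40, -1,1,-80,0,40, -1,1,-104,0,40, -1,1,-121,0,40, -1,1,-132,0,40, -1,1,-137,0,40, -1,1,-139,0,40, -1,1,-140,0,40]'
python3 -m inch '[0,0,-1,0,40, 0,0,-2,0,40, 0,0,-3,0,40, 0,0,-4,0,40, 0,0,-4,0,40, 0,0,-4,0,40]'
```

```text
t: 15.55
tool_pos: [0.5234, 0.2623, 0.0603]
orientation: [0.548, 3.092, 0.001]
force: [-0.1, -0.1, -4.6]
opening: 0.0558
gripper_force: 40.0
t: 16.05
tool_pos: [0.5232, 0.2625, 0.0561]
orientation: [0.548, 3.093, 0.001]
force: [-0.4, 1.4, -3.4]
opening: 0.0555
gripper_force: 40.0
```

```bash
python3 -m inch '[0,0,-0.5,0,40, 0,0,-1,0,40, 0,0,-1,0,40, 0,0,-1,0,75, 0,0,-1,0,75, 0,0,-1,0,75, 0,0,-1,0,75, 0,0,-1,0,75]' 
python3 -m inch '[0,0,5,0,75, 0,0,20,0,75, 0,0,45,0,75, 0,0,80,0,75, 0,0,115,0,75, 0,0,140,0,75, 0,0,155,0,75, 0,0,160,0,75, 0,0,160,0,75]'
python3 -m inch '[0,-15,0,-2,100, 0,-50,0,-6,100, 0,-90,0,-10,100, 0,-130,0,-13,100, 0,-170,0,-13,100, 0,-210,0,-13,100, 0,-250,0,-13,100, 0,-290,0,-13,100, 0,-330,0,-13,100, 0,-370,0,-13,100]'
python3 -m inch '[0,-40,0,0,100, 0,-80,0,0,100, 0,-120,0,0,100, 0,-160,0,0,100, 0,-195,0,0,100, 0,-222,0,0,100, 0,-238,0,0,100, 0,-259,0,0,100, 0,-259,0,0,100, 0,-259,0,0,100]'
python3 - <<'E'
from h import *
im,K,E,s=wrist();cv2.imwrite("pics/w7.png",im)
hsv=cv2.cvtColor(im,cv2.COLOR_BGR2HSV)
print(s["t"],s["tool_pos"],s["orientation"])
p=K@(E@np.r_[.5226,-.367,.038,1])[:3];p=p/p[2];print(p)
for t in (130,150,160,170): print(t,rect((hsv[...,1]<50)&(hsv[...,2]>t),p[:2],K,E,.038))
E
```

```text
t: 16.72
tool_pos: [0.5229, 0.2623, 0.0546]
orientation: [0.548, 3.093, 0.0]
force: [-0.7, 0.7, 0.1]
opening: 0.0696
gripper_force: 0.0
t: 17.47
tool_pos: [0.5238, 0.2627, 0.2167]
orientation: [0.547, 3.091, 0.003]
force: [-0.7, -0.3, 1.0]
opening: 0.07
gripper_force: 0.0
t: 18.3
tool_pos: [0.5208, -0.1099, 0.2123]
orientation: [-0.896, -3.007, 0.0]
force: [-0.1, 0.5, -0.4]
opening: 0.0931
gripper_force: 0.0
t: 19.13
tool_pos: [0.521, -0.3672, 0.2119]
orientation: [-0.898, -3.007, -0.002]
force: [-0.4, 0.5, -0.4]
opening: 0.0931
gripper_force: 0.0
19.1333 [ 0.5210118  -0.36723189  0.21194764] [-8.98115325e-01 -3.00655971e+00 -2.39743263e-03]
[314.1981192  181.20213195   1.        ]
130 [ 511.8 -398.9   83.7   60.9   52.1]
150 [ 526.9 -379.1   59.5   36.1  -34.6]
160 [ 526.9 -379.1   59.5   36.1  -34.6]
170 [ 526.7 -378.4   58.4   35.   -34.6]
```

View pics/w7.png

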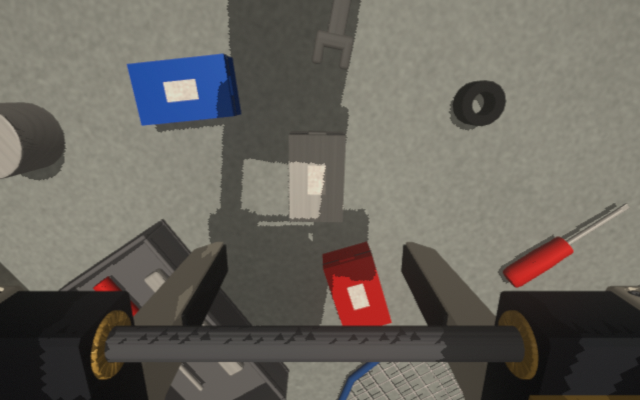

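Tin C's lid is at (289..345, 135..222), so its centre is about (522,-364), with the red look-alike clear at (355,285). Shift (+1,+3), descend and lift.

```bash
python3 -m inch '[1,3,-15,0,100, 1,3,-45,0,100, 1,3,-80,0,100, 1,3,-115,0,100, 1,3,-150,0,100, 1,3,-178,0,100, 1,3,-194,0,100, 1,3,-201,0,100, 1,3,-203,0,100, 1,3,-203,0,100]'
python3 -m inch '[0,0,0,0,60, 0,0,0,0,40, 0,0,0,0,40, 0,0,0,0,40, 0,0,0,0,40, 0,0,0,0,40, 0,0,0,0,40, 0,0,0,0,40]' 40
python3 -m inch '[0,0,4,0,40, 0,0,10,0,40, 0,0,18,0,40, 0,0,26,0,40, 0,0,33,0,40, 0,0,37,0,40, 0,0,40,0,40, 0,0,40,0,40, 0,0,40,0,40, 0,0,40,0,40]'
```

```text
t: 20.02
tool_pos: [0.5239, -0.3631, 0.0118]
orientation: [-0.894, -3.012, -0.0]
force: [0.8, -1.0, 0.9]
opening: 0.0926
gripper_force: 0.0
t: 20.68
tool_pos: [0.5239, -0.3642, 0.0122]
orientation: [0.895, 3.011, -0.001]
force: [-1.4, -1.6, 3.6]
opening: 0.0561
gripper_force: 40.0
t: 21.52
tool_pos: [0.5235, -0.3634, 0.0511]
orientation: [-0.894, -3.011, -0.0]
force: [0.0, 0.2, -1.6]
opening: 0.0558
gripper_force: 40.0
```

1.6 N, the lightest. To the crate, high.

```bash
python3 -m inch '[0,0,10,0,40, 0,0,35,0,40, 0,5,70,0,40, 0,25,105,2,40, 0,58,140,6,40, 0,95,165,10,40, 0,134,180,13,40, 0,174,185,13,40, 0,214,185,13,40, 0,254,185,13,40]'
python3 -m inch '[0,40,0,0,40, 0,80,0,0,40, 0,120,0,0,40, 0,160,0,0,40, 0,200,0,0,40, 0,240,0,0,40, 0,280,0,0,40, 0,315,0,0,40, 0,345,0,0,40, 0,363,0,0,40]'
python3 -m inch '[0,8,0,0,40, 0,10,0,0,40, 0,10,0,0,40, 0,10,0,0,40]'
python3 - <<'E'
from h import *
im,K,E,s=wrist();cv2.imwrite("pics/w8.png",im);print(s["t"],s["tool_pos"],s["orientation"])
E
```

```text
t: 22.35
tool_pos: [0.5239, -0.1122, 0.2386]
orientation: [0.548, 3.091, -0.0]
force: [1.7, -0.1, -2.1]
opening: 0.0559
gripper_force: 40.0
t: 23.18
tool_pos: [0.523, 0.2526, 0.2371]
orientation: [-0.544, -3.094, -0.001]
force: [-0.2, -0.7, -2.7]
opening: 0.0559
gripper_force: 40.0
t: 23.52
tool_pos: [0.524, 0.2581, 0.2367]
orientation: [0.549, 3.093, -0.001]
force: [-0.4, 0.2, -1.6]
opening: 0.0557
gripper_force: 40.0
23.5167 [0.5239714  0.25805561 0.23671941] [ 5.49266957e-01  3.09311064e+00 -9.26129908e-04]
```

View pics/w8.png

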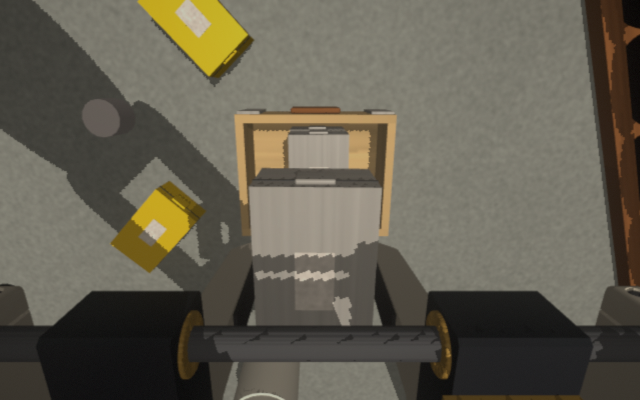

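The held tin is square over the stack, its lid edge at y≈185 and tin B below at (289..348, 130). Shift (-1,+4) and lower.

```bash
python3 -m inch '[0,2,-8,0,40, -1,4,-28,0,40, -1,4,-55,0,40, -1,4,-80,0,40, -1,4,-104,0,40, -1,4,-120,0,40, -1,4,-130,0,40, -1,4,-135,0,40, -1,4,-136,0,40, -1,4,-137,0,40]'
python3 -m inch '[0,0,-1,0,40, 0,0,-2,0,40, 0,0,-3,0,40, 0,0,-4,0,40, 0,0,-4,0,40, 0,0,-4,0,40]'
```

```text
t: 24.4
tool_pos: [0.5234, 0.2632, 0.1004]
orientation: [0.548, 3.092, 0.001]
force: [0.4, -0.2, -2.3]
opening: 0.0555
gripper_force: 40.0
t: 24.9
tool_pos: [0.5232, 0.2635, 0.0961]
orientation: [0.548, 3.093, 0.001]
force: [0.0, -0.2, 0.3]
opening: 0.0559
gripper_force: 40.0
```

Contact made. Release, lift and check.

```bash
python3 -m inch '[0,0,-0.5,0,40, 0,0,-0.5,0,40, 0,0,-0.5,0,75, 0,0,-0.5,0,75, 0,0,-0.5,0,75, 0,0,-0.5,0,75, 0,0,-0.5,0,75]' 
python3 -m inch '[0,0,5,0,75, 0,0,20,0,75, 0,0,45,0,75, 0,0,80,0,75, 0,0,115,0,75, 0,0,140,0,75, 0,0,155,0,75, 0,0,160,0,75, 0,0,160,0,75, 0,0,160,0,75]'
python3 - <<'E'
from h import *
im,K,E,s=wrist();print(s["t"],s["tool_pos"],s["force"])
t=read_camera("scene")["image"]
cv2.imwrite("pics/fin.png",np.hstack([cv2.resize(im[50:300,150:470],(400,312)),cv2.resize(t[60:216,260:460],(400,312))]))
E
```

```text
t: 25.48
tool_pos: [0.5227, 0.2632, 0.0949]
orientation: [-0.548, -3.093, 0.0]
force: [0.5, -0.3, -0.1]
opening: 0.0698
gripper_force: 0.0
t: 26.32
tool_pos: [0.5225, 0.2631, 0.2542]
orientation: [-0.548, -3.093, 0.001]
force: [-0.4, -0.5, -0.2]
opening: 0.0698
gripper_force: 0.0
26.3167 [0.52251378 0.2631413  0.25418395] [-0.40416157 -0.51921613 -0.22499026]
```

View pics/fin.png

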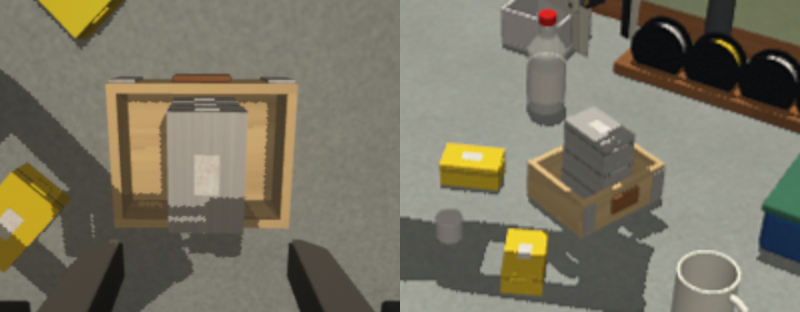

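Both views show three tins in one flat, square stack in the crate, with the gripper clear.

```bash
python3 -c "from plant import job;print(job.close_job())"
```

```text
the job is handed in; nothing more can be done
None
```

The three tins are stacked flat and square in the crate, heaviest (8.1 N) at the bottom, then 5.0 N, then the lightest (about 2 N) on top; the job was handed in at about 26 s, and no verdict was returned.

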